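# Gather vial caps into the green corner of a tote

### The arm

A 6-joint arm with a two-finger parallel gripper is mounted at the origin on the work surface. World frame = base frame: x ahead of the robot, y to its left, z up, the work surface at z = 0. Lengths are in m, angles in degrees, forces in N, time in s.
With the tool pointing down it reaches from about 0.325 to 0.85 m from the base axis. Payload 15.5 kg.
Tool frame: the origin (TCP) lies on the centre line of the jaws, within the pads' length; the fingertips stand 25 mm ahead of it and the grasp point (between the pads) lies 6 mm ahead of it (arm.tcp_to_tips is the distance from the TCP to the fingertips, in m); x points along the fingers, y is the direction in which the jaws open and shut, and the axes are right-handed (so a half turn about x gives the same grasp; the last joint's range is limited). The gripper opens to 91 mm and grips with 3 to 60 N. Pads are 32 mm wide; open, the fingers measure 118 mm over their backs; the gripper's body (76 mm by 178 mm) begins 60 mm behind the grasp point.
Start: joints at [58.871, 28.281, 77.091, -0, 74.628, -5.472], TCP at [0.271, 0.563, 0.239] pointing down, gripper open.
Joint ranges: [-166.48, 166.48], [-47.26, 123.95], [12.59, 153.08], [-70.14, 250.14], [6.76, 159.57], [-176.63, 176.63]. Speed limits (degrees/s): [108.29, 108.29, 147.25, 172.46, 172.46, 172.46].

### API

Orientations are given as a 3x3 rotation matrix whose columns are the frame's x, y, z axes.
In Python, from bench import arm gives the robot as it stands. The module is installed in compiled form; this text tells all that it offers.
- The arm moves only by the tool send_rows, never from a script. Its argument "increments" is a list that holds one entry, the list of rows, each a list of 7 numbers: the turn, a rotation vector about the world's x, y, z in rad, then the shift along the world's x, y, z in m, then the closure, from 0 (fully open) to 1 (shut). A call has 1 to 5 rows; each row shifts and turns the commanded pose from where the row before left it; what a row does not reach is not made up. A row lasts 1/10 s, in which the tool goes at most 50 mm and 8.59 degrees, less where a joint would pass 70% of its speed; a pose out of reach is approached as far as the arm can. A call with a gripper value outside its range is refused whole. The fingers move at their own pace and stop on an object; "squeeze" is the grip in N (left out, the last holds). Time passes only in rows, so rows that do not move let the fingers close. It gives the time, the measured TCP pose, the force and the opening at its end, in the units of the state.
- arm.read_state(): the state, without advancing time (a new reading comes with each control period).
- arm.snapshot(name): name is "scene" or "top" or "wrist"; returns the picture (400x640x3 uint8, red, green, blue); there is no depth.
- arm.get_calibration(name): a dict with "mtx" (3x3 intrinsics, pixels), "rvec" (rotation vector, rad) and "tvec" (3), from world to camera coordinates, as OpenCV has them. Camera axes: x right, y down, z forward; pixel columns grow to the right and rows downward; lengths in m; the calibration is good to about 2 mm. A picture is of the moment at which its call begins: read the wrist's pose just before it. get_calibration takes no time and is no camera call; for the wrist camera it gives the pose at the moment of the call.
- arm.close_job(): hands the job in, once; it reports no verdict.
Trained networks look in the newest picture that a camera, given by its name, has taken for a name from the list of things; names that differ only in an ending like _2 or _b are one class to them, and where a whole thing is asked for, a point or a joint stands for the part that bears it (a point fixed in the world has none). Each returns a list of dicts, best first, with "confidence" (0 to 1); they miss things now and then, are a little off and sometimes report something else, mostly with a low value. They report only what shows in the picture. A call takes as long as a camera call. They do not tell look-alikes from the thing itself.
- arm.recognise(label, camera): "point" ([x, y, z] in m, in the coordinates of the camera as it stood for that picture, good to about 4 mm: the middle of the surface that is visible of it).
- arm.outline_of(label, camera): "region" (400x640 bool, what is visible of it).
The state is a dict: "time": time; "joint_positions": joint angles; "joint_vel": joint speeds; "joint_torque": joint torques, N m; "eef_pos": TCP position; "tool_rot": TCP orientation; "contact_force": force on the tool from outside, world axes, zero at the start; "torque": the same for the moment, N m; "finger_gap": finger opening in m.
Only numpy, scipy, OpenCV 4.12 (cv2) and the standard library are available. Lean on these libraries where they do the work, as an engineer would, in place of code of your own. Each camera call takes 0.05 s, during which the arm holds its last target.

### The job

Draw the blue tote of loose vial caps by its handle straight out of the open end of its aluminium bay, then lift it clear of the bench and tip it about 30 to 40 degrees towards its green corner until all three caps have slid together into that corner. Spill no cap and leave the vial, the bowl and the pebble where they are. Finish while still holding the tote up, steady and tilted, with the caps in the green corner and only the gripper carrying it.

Things in the scene. Friction and masses are not known exactly. Their poses are not given: they have to be found in the camera images.
- tote: loose blue open tote, about 0.3 kg, sizes in mm: outside 170 (x) by 130 (y) by 45 high, walls and floor 5 thick; in the bay at first. Origin: centre of underside, z up, +y the way out of the bay. Green marks on its (-x, +y) corner. Slick inside: caps slide from 8 to 13 degrees of tilt; along a wall they rub more, so 30 degrees or more diagonally towards the corner moves them reliably.
- handle (a point): middle of the tote's black handle bar, the place to grip, 106 mm above the underside over the centre. Bar along the tote's y: 16 wide (x), 18 high (97 to 115 above the underside), 130 long, on a 16 by 5 strap at each y end wall; fingers close along the tote's x. Axes as the tote's.
- green_corner (a point): inner bottom corner of the tote marked green, where the caps must gather: at x -80, y +60, z +5 mm in the tote's frame. Axes as the tote's.
- tote_in (a point): centre of the tote's inner floor, z +5 mm in the tote's frame
- bay: aluminium bay fixed to the bench, no floor: rails 140 long along y, 180 apart (5 play each side), lips overhanging the tote's rim by 12, at 50 to 56 height, so it cannot be lifted there. Stop 30 high at the -y end; +y end open. Origin on the bench amid the rails. The tote, axes parallel, starts at y 0 to 30 in this frame and is free from 136 on; it slides on the bench with a few N.
- cap_a_center (a point): centre of the red vial cap, a loose disc 28 mm in diameter, 12 mm high, 20 g, lying in the tote
- cap_b_center (a point): centre of the yellow vial cap, same size
- cap_c_center (a point): centre of the white vial cap, same size
- vial: bystander: closed clear sample vial with white cap, 32 mm diameter, 75 mm high, standing on the bench left of the work; origin at the centre of its underside. Leave alone
- bowl: bystander: steel bowl, 120 mm diameter at the rim, 50 mm high; origin at the centre of its underside. Leave alone
- pebble: bystander: grey flat pebble, 52 mm diameter, 13 mm high; origin at the centre of its underside. Leave alone
Not all that is in view belongs to the job. Several things look just like the tote: the one meant starts nearest to the robot's base. Several things have the shape of the bay; the one meant has the colours described above.

How it is judged (in metres and radians):
On the way:
1. the tote has been drawn out of the open end of the bay, clear of its lips (y of tote in the frame of bay above 0.134 m).
At the end, for the whole second after the job is handed in: Only the gripper carries the tote: off the bay, green inner corner over 20 mm above the bench, steady (under 30 mm/s, 0.2 rad/s), tilted 17 to 50 degrees from level; all three cap centres within 85 mm of the green inner corner (three touching caps fit in any arrangement) (height (world z) of green_corner above 0.02 m and angle between tote's own z axis and vertical between 0.3 and 0.87 rad and contact force between tote and the fingers above 1 N and contact force between tote and bay below 0.1 N and distance between green_corner and cap_a_center below 0.085 m and distance between green_corner and cap_b_center below 0.085 m and distance between green_corner and cap_c_center below 0.085 m and linear speed of tote below 0.03 m/s and angular speed of tote below 0.2 rad/s); the arm keeps its last pose, push and grip.
It fails at once if a cap is spilled from the tote (distance between tote_in and cap_a_center above 0.125 m or distance between tote_in and cap_b_center above 0.125 m or distance between tote_in and cap_c_center above 0.125 m).
It fails at once if the vial, bowl or pebble is pushed more than 30 mm or the vial tipped over (distance of any of vial, bowl, pebble from where it was at the start of the episode above 0.03 m or angle between vial's own z axis and vertical above 0.5 rad).
It also fails if it takes over 42 s, if anything falls off the work surface, if the arm or the gripper's body presses on something with over 40 N, if the wrist force passes 120 N, or if a joint passes its speed limit or range.

## Working session

There is one attempt and no reset: what is moved stays moved. The work goes in short steps, Python scripts to look and compute and a tool call to move; the robot and the scene stay as the last step left them, time stands still between calls to the robot, and variables do not carry over. Pictures are saved under pics/ and viewed, and the job is handed in when it is done.

Besides the shell and the picture viewer there is one more tool, called after "Request:" as a command line: name --argument value ..., lists and objects as JSON in quotes. send_rows: Moves the arm, as the interface text tells. Its arguments: {"type":"object","properties":{"increments":{"type":"array","items":{"type":"array","items":{"type":"array","items":{"type":"number"}}}},"squeeze":{"type":"number"}},"required":["increments"]}

```bash
mkdir -p pics; cat > h.py <<'E'
import numpy as np,cv2
from bench import arm
def w(cam,p,cal=None):
    c=cal or arm.get_calibration(cam);R,_=cv2.Rodrigues(np.array(c["rvec"],float).reshape(3,1))
    return R.T@(np.array(p)-np.array(c["tvec"]).ravel())
def ray(cam,uv,z):
    c=arm.get_calibration(cam);R,_=cv2.Rodrigues(np.array(c["rvec"],float).reshape(3,1))
    o=-R.T@np.array(c["tvec"]).ravel()
    d=R.T@np.linalg.solve(np.array(c["mtx"]),[uv[0],uv[1],1.])
    return o+d*(z-o[2])/d[2]
def snap(cam,f):
    im=arm.snapshot(cam);cv2.imwrite("pics/"+f,im[:,:,::-1]);return im
E
python3 - <<'E'
from h import *
np.set_printoptions(precision=3,suppress=True)
for cam in ["scene","top"]:
    snap(cam,cam+"0.png")
    for l in ["tote","handle","bay","cap_a_center","cap_b_center","cap_c_center","vial","bowl","pebble","green_corner"] if cam=="top" else ["tote","handle","bay"]:
        print(cam,l,[(w(cam,d["point"]),round(d["confidence"],2)) for d in arm.recognise(l,cam)])
print(arm.read_state())
E
```

```text
scene tote [(array([ 0.597, -0.119,  0.017]), 0.94), (array([ 0.638, -0.369,  0.016]), 0.67)]
scene handle [(array([ 0.634, -0.37 ,  0.019]), 0.76), (array([ 0.6  , -0.119,  0.025]), 0.68)]
scene bay [(array([ 0.334, -0.219,  0.031]), 0.79), (array([ 0.684, -0.115,  0.055]), 0.6)]
top tote [(array([ 0.596, -0.115,  0.003]), 0.59)]
top handle [(array([ 0.596, -0.118,  0.006]), 0.92), (array([ 0.625, -0.368,  0.001]), 0.89)]
top bay [(array([ 0.305, -0.229,  0.055]), 0.83), (array([ 0.551, -0.138,  0.054]), 0.57)]
top cap_a_center [(array([ 0.663, -0.155,  0.014]), 0.5)]
top cap_b_center [(array([0.491, 0.365, 0.011]), 0.65)]
top cap_c_center [(array([ 0.607, -0.168,  0.015]), 0.51)]
top vial [(array([0.491, 0.368, 0.011]), 0.74), (array([0.57 , 0.291, 0.069]), 0.69)]
top bowl [(array([0.743, 0.422, 0.022]), 0.67)]
top pebble [(array([0.491, 0.368, 0.012]), 0.58)]
top green_corner [(array([ 0.624, -0.369,  0.006]), 0.83), (array([ 0.596, -0.123,  0.003]), 0.67)]
{'time': 0.75, 'joint_positions': array([58.873, 28.28 , 77.091, -0.001, 74.628, -5.47 ]), 'joint_vel': array([ 0.052,  0.003,  0.089,  0.046, -0.082, -0.076]), 'joint_torque': array([  0.001, -87.857, -38.224,   0.07 ,   0.044,  -0.   ]), 'eef_pos': array([0.271, 0.563, 0.239]), 'tool_rot': array([[ 0.   ,  0.433,  0.901],
       [-0.   ,  0.901, -0.433],
       [-1.   ,  0.   ,  0.   ]]), 'contact_force': array([-1.029,  0.022,  1.018]), 'torque': array([ 0.004, -0.004, -0.014]), 'finger_gap': 0.09128180703258346}
```

View pics/scene0.png

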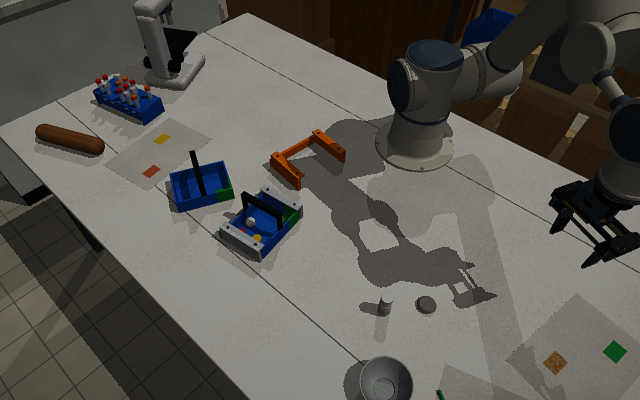

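View pics/top0.png

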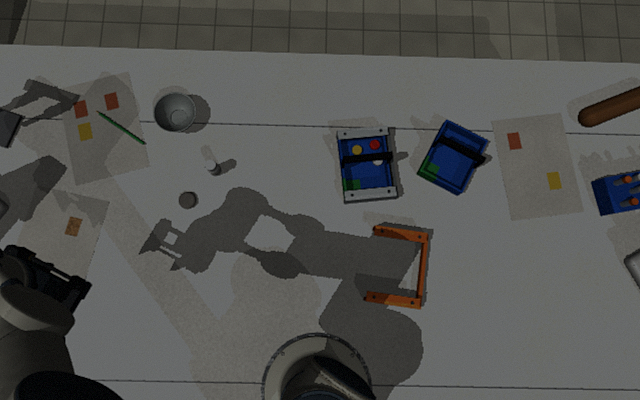

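The target tote, with its caps, is in the aluminium bay around top pixel (367,165). Its green corner is at (350,185), lower left, and its handle runs left to right. In this view +y is left and +x is up. I'll zoom in to measure the yaw and the lips.

```bash
python3 - <<'E'
from h import *
np.set_printoptions(precision=3,suppress=True)
im=snap("top","t1.png")
c=np.clip(im[110:220,310:420].astype(float)*1.8,0,255).astype(np.uint8)
cv2.imwrite("pics/t1z.png",cv2.resize(c,(770,550)[:1]*2 and (570,570),interpolation=cv2.INTER_CUBIC)[:,:,::-1])
# dark handle mask
rg=[d for d in arm.outline_of("handle","top")]
for d in rg: 
    ys,xs=np.nonzero(d["region"]);print(d["confidence"],xs.min(),xs.max(),ys.min(),ys.max(),len(xs))
m=(im.max(2)<22);sub=np.zeros_like(m);sub[140:175,335:400]=m[140:175,335:400]
ys,xs=np.nonzero(sub);print(len(xs),cv2.minAreaRect(np.c_[xs,ys].astype(np.float32)))
E
```

```text
0.74 418 487 120 195 3245
0.64 337 393 135 197 2474
0.22 180 196 193 208 217
425 ((366.5, 157.0), (34.0, 51.0), 90.0)
```

View pics/t1z.png

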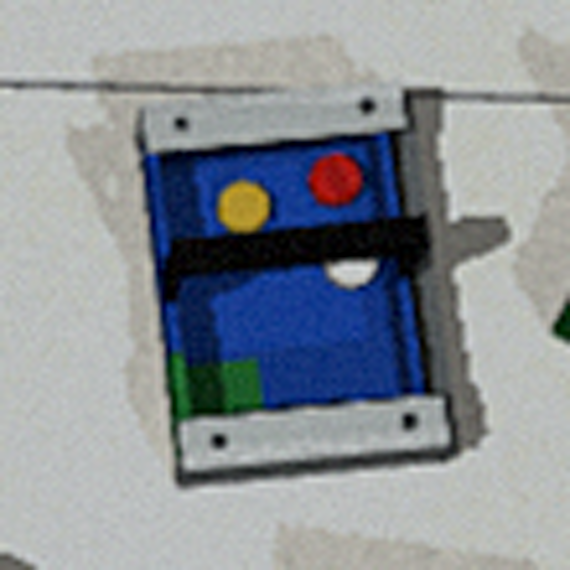

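The zoom shows the bar from (168,255) to (428,233) and the lips' outer edges from (140,107) to (405,90) and (182,480) to (452,455). I'll project these to world coordinates.

```bash
python3 - <<'E'
from h import *
np.set_printoptions(precision=4,suppress=True)
f=lambda u,v:(310+(u+.5)/5.1818-.5,110+(v+.5)/5.1818-.5)
for n,u,v,z in [("barL",168,255,.115),("barR",428,232,.115),("lipUL",140,107,.056),("lipUR",405,90,.056),("lipUL_in",160,152,.056),("lipUR_in",408,132,.056),("lipLL_in",180,421,.056),("lipLR_in",446,396,.056),("lipLLout",182,472,.056),("lipLRout",452,447,.056),("rimTL",160,340,.045)]:
    print(n,ray("top",f(u,v),z))
c=arm.get_calibration("top");R,_=cv2.Rodrigues(np.array(c["rvec"]).reshape(3,1));print(R,-R.T@np.array(c["tvec"]).ravel())
E
```

```text
barL [ 0.5924 -0.0526  0.115 ]
barR [ 0.6079 -0.1833  0.115 ]
lipUL [ 0.6891 -0.0405  0.056 ]
lipUR [ 0.7026 -0.1823  0.056 ]
lipUL_in [ 0.6644 -0.0515  0.056 ]
lipUR_in [ 0.6792 -0.1838  0.056 ]
lipLL_in [ 0.5192 -0.0639  0.056 ]
lipLR_in [ 0.536  -0.2029  0.056 ]
lipLLout [ 0.4923 -0.0653  0.056 ]
lipLRout [ 0.509  -0.2058  0.056 ]
rimTL [ 0.5646 -0.0536  0.045 ]
[[ 0.0219 -0.9996  0.0199]
 [-0.9836 -0.0251 -0.1784]
 [ 0.1788 -0.0157 -0.9838]] [0.2935 0.0229 1.2387]
```

Request:
send_rows --increments '[[[0,0,-0.05,0.0165,-0.034,0,0],[0,0,-0.05,0.0165,-0.034,0,0],[0,0,-0.05,0.0165,-0.034,0,0],[0,0,-0.05,0.0165,-0.034,0,0],[0,0,-0.05,0.0165,-0.034,0,0]]]'

```text
time: 1.35
eef_pos: [0.3536, 0.392, 0.239]
tool_rot: [[0.0, 0.644, 0.765], [0.0, 0.765, -0.644], [-1.0, 0.0, 0.0]]
contact_force: [1.6, 0.3, -0.4]
finger_gap: 0.0913
```

Request:
send_rows --increments '[[[0,0,-0.05,0.0165,-0.034,0,0],[0,0,-0.05,0.0165,-0.034,0,0],[0,0,-0.05,0.0165,-0.034,0,0],[0,0,-0.05,0.0165,-0.034,0,0],[0,0,-0.05,0.0165,-0.034,0,0]]]'

```text
time: 1.85
eef_pos: [0.4361, 0.222, 0.2391]
tool_rot: [[0.0, 0.813, 0.582], [0.0, 0.582, -0.813], [-1.0, 0.0, 0.0]]
contact_force: [0.2, 0.6, -0.0]
finger_gap: 0.0915
```

Request:
send_rows --increments '[[[0,0,-0.05,0.0165,-0.034,0,0],[0,0,-0.05,0.0165,-0.034,0,0],[0,0,-0.05,0.0165,-0.034,0,0],[0,0,-0.05,0.0165,-0.034,0,0],[0,0,-0.05,0.0165,-0.034,0,0]]]'

```text
time: 2.35
eef_pos: [0.5187, 0.0518, 0.2391]
tool_rot: [[0.0, 0.932, 0.362], [0.0, 0.362, -0.932], [-1.0, 0.0, 0.0]]
contact_force: [0.2, 0.4, -0.3]
finger_gap: 0.0912
```

Request:
send_rows --increments '[[[0,0,-0.05,0.0165,-0.034,0,0],[0,0,-0.05,0.0165,-0.034,0,0],[0,0,-0.05,0.0165,-0.034,0,0],[0,0,-0.05,0.0165,-0.034,0,0],[0,0,-0.05,0.0165,-0.034,0,0]]]'

```text
time: 2.85
eef_pos: [0.6011, -0.1182, 0.239]
tool_rot: [[0.0, 0.993, 0.12], [-0.0, 0.12, -0.993], [-1.0, 0.0, 0.0]]
contact_force: [1.0, 0.8, 0.5]
finger_gap: 0.0916
```

```bash
python3 - <<'E'
from h import *
np.set_printoptions(precision=4,suppress=True)
s=arm.read_state();print(s["time"],s["eef_pos"],s["tool_rot"],s["joint_positions"],s["contact_force"])
im=snap("wrist","w1.png")
for l in ["handle","tote"]:print(l,[(w("wrist",d["point"]),d["confidence"]) for d in arm.recognise(l,"wrist")])
# project predicted bar corners
c=arm.get_calibration("wrist")
yaw=np.deg2rad(6.5);X=np.array([np.cos(yaw),np.sin(yaw),0]);Y=np.array([-np.sin(yaw),np.cos(yaw),0]);C=np.array([.6,-.118,.115])
P=np.array([C+a*X*.008+b*Y*.065 for a,b in[(-1,-1),(1,-1),(1,1),(-1,1)]])
p,_=cv2.projectPoints(P,np.array(c["rvec"]),np.array(c["tvec"]),np.array(c["mtx"]),None);print(p.reshape(-1,2))
E
```

```text
2.85 [ 0.6011 -0.1182  0.239 ] [[ 0.0002  0.9927  0.1205]
 [-0.      0.1205 -0.9927]
 [-1.      0.0002  0.    ]] [-16.71    27.2646  78.9288   0.0022  73.7949 -23.6307] [1.0411 0.7782 0.4794]
handle [(array([ 0.5974, -0.1197,  0.004 ]), 0.8), (array([ 0.6052, -0.3302,  0.0037]), 0.79), (array([ 0.6662, -0.1485,  0.0149]), 0.47)]
tote [(array([ 0.6012, -0.337 ,  0.0069]), 0.63), (array([ 0.5948, -0.1142,  0.0031]), 0.58)]
[[308.4901 277.8675]
 [326.4564 277.9592]
 [328.5204 128.2877]
 [308.0176 128.1575]]
```

View pics/w1.png

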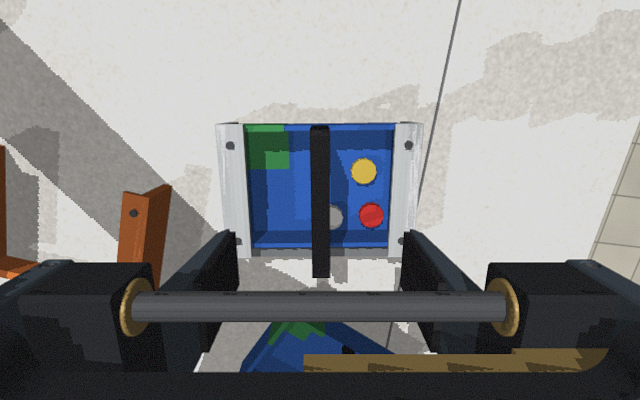

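The wrist view shows the bar running vertically at columns 311–329, rows 126–278, within about 2 px of my prediction. The jaws straddle it, so I'll descend.

Request:
send_rows --increments '[[[0,0,0,0.001,0,-0.03,0],[0,0,0,0,0,-0.03,0],[0,0,0,0,0,-0.03,0],[0,0,0,0,0,-0.027,0],[0,0,0,0,0,-0.01,0]]]'

```text
time: 3.5
eef_pos: [0.6, -0.1153, 0.1097]
tool_rot: [[-0.004, 0.992, 0.124], [0.001, 0.124, -0.992], [-1.0, -0.003, -0.002]]
contact_force: [0.2, -1.0, 0.1]
finger_gap: 0.0914
```

Request:
send_rows --increments '[[[0,0,0,0,0,0,0.5],[0,0,0,0,0,0,0.7],[0,0,0,0,0,0,0.8],[0,0,0,0,0,0,1],[0,0,0,0,0,0,1]]]' --squeeze 50

```text
time: 4.0
eef_pos: [0.6019, -0.1167, 0.1127]
tool_rot: [[0.001, 0.992, 0.123], [-0.0, 0.123, -0.992], [-1.0, 0.001, 0.0]]
contact_force: [0.2, -1.0, 0.4]
finger_gap: 0.0538
```

Request:
send_rows --increments '[[[0,0,0,0,0,0,1],[0,0,0,0,0,0,1],[0,0,0,0,0,0,1]]]'

```text
time: 4.3
eef_pos: [0.6016, -0.1166, 0.1119]
tool_rot: [[-0.0, 0.992, 0.123], [0.0, 0.123, -0.992], [-1.0, -0.0, -0.0]]
contact_force: [-0.1, 0.3, 0.5]
finger_gap: 0.0305
```

Request:
send_rows --increments '[[[0,0,0,0,0,0,1],[0,0,0,0,0,0,1],[0,0,0,0,0,0,1],[0,0,0,0,0,0,1],[0,0,0,0,0,0,1]]]'

```text
time: 4.8
eef_pos: [0.6016, -0.1166, 0.1119]
tool_rot: [[-0.0, 0.992, 0.123], [0.0, 0.123, -0.992], [-1.0, -0.0, -0.0]]
contact_force: [1.1, -0.5, -0.3]
finger_gap: 0.0158
```

Gripped. The gap is 15.8 mm and the bar is 16 mm wide. Now I'll draw it out slowly.

Request:
send_rows --increments '[[[0,0,0,-0.0006,0.005,0,1],[0,0,0,-0.0009,0.008,0,1],[0,0,0,-0.0009,0.008,0,1],[0,0,0,-0.0009,0.008,0,1],[0,0,0,-0.0009,0.008,0,1]]]'

```text
time: 5.3
eef_pos: [0.5972, -0.0786, 0.1119]
tool_rot: [[-0.0, 0.992, 0.123], [0.0, 0.123, -0.992], [-1.0, -0.0, -0.0]]
contact_force: [0.5, 0.1, -1.0]
finger_gap: 0.0158
```

Request:
send_rows --increments '[[[0,0,0,-0.0009,0.008,0,1],[0,0,0,-0.0009,0.008,0,1],[0,0,0,-0.0009,0.008,0,1],[0,0,0,-0.0009,0.008,0,1],[0,0,0,-0.0009,0.008,0,1]]]'

```text
time: 5.8
eef_pos: [0.5928, -0.0389, 0.1119]
tool_rot: [[-0.0, 0.992, 0.123], [0.0, 0.123, -0.992], [-1.0, -0.0, -0.0]]
contact_force: [-0.8, 0.6, -2.6]
finger_gap: 0.0158
```

```bash
python3 - <<'E'
from h import *
a=snap("wrist","w2.png");b=snap("top","t2.png")[90:250,260:460]
E
python3 -c "
import cv2,numpy as np
a=cv2.imread('pics/w2.png');b=cv2.resize(cv2.imread('pics/t2.png')[80:230,280:440],(320,300))
b=np.clip(b*1.7,0,255).astype('uint8')
o=np.zeros((600,640,3),'uint8');o[:300,:480]=cv2.resize(a,(480,300));o[300:,:320]=b;cv2.imwrite('pics/c2.png',o)"
```

```text
(no output)
```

View pics/c2.png

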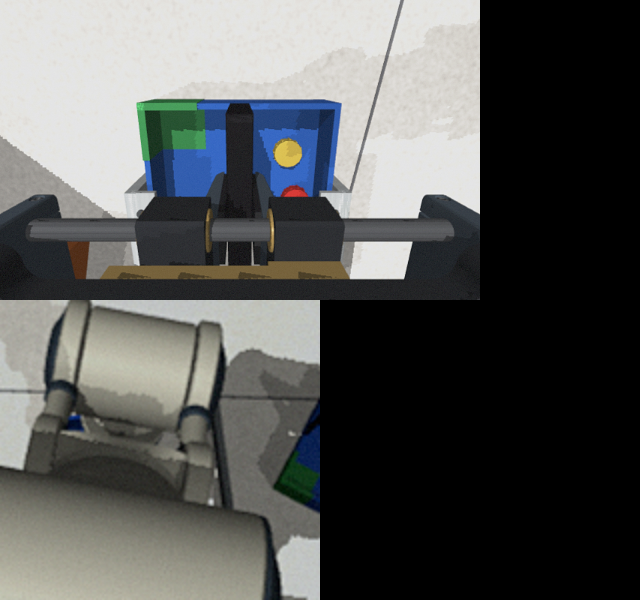

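The wrist view (upper panel) shows the tote about halfway out and straight between the rails, with the caps still inside. I'll keep going.

Request:
send_rows --increments '[[[0,0,0,-0.001,0.009,0,1],[0,0,0,-0.001,0.009,0,1],[0,0,0,-0.001,0.009,0,1],[0,0,0,-0.001,0.009,0,1],[0,0,0,-0.001,0.009,0,1]]]'

```text
time: 6.4
eef_pos: [0.5878, 0.0062, 0.1119]
tool_rot: [[-0.0, 0.992, 0.123], [0.0, 0.123, -0.992], [-1.0, -0.0, -0.0]]
contact_force: [0.0, -0.5, -3.2]
finger_gap: 0.0157
```

Request:
send_rows --increments '[[[0,0,0,-0.001,0.009,0,1],[0,0,0,-0.001,0.009,0,1],[0,0,0,-0.001,0.009,0,1],[0,0,0,-0.001,0.009,0,1],[0,0,0,-0.001,0.007,0,1]]]'

```text
time: 6.9
eef_pos: [0.5828, 0.0492, 0.1119]
tool_rot: [[-0.0, 0.992, 0.123], [0.0, 0.123, -0.992], [-1.0, -0.0, -0.0]]
contact_force: [-0.0, -0.6, -2.9]
finger_gap: 0.0156
```

Request:
send_rows --increments '[[[0,0,0,0,0.006,0,1],[0,0,0,0,0.004,0,1],[0,0,0,0,0.002,0,1],[0,0,0,0,0,0,1]]]' --squeeze 60

```text
time: 7.3
eef_pos: [0.583, 0.0605, 0.1119]
tool_rot: [[0.0, 0.992, 0.123], [0.0, 0.123, -0.992], [-1.0, 0.0, -0.0]]
contact_force: [0.3, 0.2, -2.6]
finger_gap: 0.0155
```

```bash
python3 - <<'E'
from h import *
a=snap("wrist","w3.png")
E
```

```text
(no output)
```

View pics/w3.png

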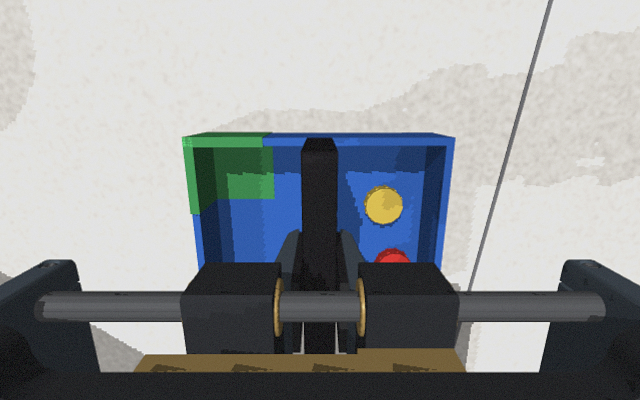

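Clear of the bay by a good margin: it has travelled about 178 mm and no rails are in view. Lifting now.

Request:
send_rows --increments '[[[0,0,0,0,0,0.005,1],[0,0,0,0,0,0.01,1],[0,0,0,0,0,0.012,1],[0,0,0,0,0,0.012,1],[0,0,0,0,0,0.012,1]]]'

```text
time: 7.85
eef_pos: [0.5831, 0.0603, 0.1645]
tool_rot: [[0.001, 0.992, 0.123], [0.0, 0.123, -0.992], [-1.0, 0.001, 0.0]]
contact_force: [-0.2, 0.5, -3.4]
finger_gap: 0.0158
```

Request:
send_rows --increments '[[[0,0,0,0,0,0.012,1],[0,0,0,0,0,0.015,1],[0,0,0,0,0,0.015,1],[0,0,0,0,0,0.015,1],[0,0,0,0,0,0.015,1]]]'

```text
time: 8.35
eef_pos: [0.5828, 0.0604, 0.2363]
tool_rot: [[0.0, 0.992, 0.123], [-0.0, 0.123, -0.992], [-1.0, 0.0, 0.0]]
contact_force: [-0.2, -0.3, -3.2]
finger_gap: 0.0158
```

Request:
send_rows --increments '[[[0,0,0,0,0,0.015,1],[0,0,0,0,0,0.015,1],[0,0,0,0,0,0.015,1],[0,0,0,0,0,0.01,1],[0,0,0,0,0,0.005,1]]]'

```text
time: 8.85
eef_pos: [0.5831, 0.0604, 0.2962]
tool_rot: [[0.001, 0.992, 0.123], [0.0, 0.123, -0.992], [-1.0, 0.001, 0.0]]
contact_force: [-0.5, -0.9, -4.3]
finger_gap: 0.0157
```

Request:
send_rows --increments '[[[-0.012,-0.016,0,0,0,0,1],[-0.018,-0.023,0,0,0,0,1],[-0.018,-0.023,0,0,0,0,1],[-0.018,-0.023,0,0,0,0,1],[-0.018,-0.023,0,0,0,0,1]]]'

```text
time: 9.35
eef_pos: [0.5826, 0.0605, 0.2947]
tool_rot: [[0.109, 0.987, 0.118], [-0.085, 0.127, -0.988], [-0.99, 0.098, 0.098]]
contact_force: [-0.6, 0.0, -3.6]
finger_gap: 0.0155
```

```bash
python3 - <<'E'
from h import *
np.set_printoptions(precision=3,suppress=True)
a=snap("wrist","w4.png");print(arm.read_state()["joint_positions"])
E
```

```text
[ 3.072 19.68  82.995 -5.57  71.319 -2.505]
```

View pics/w4.png

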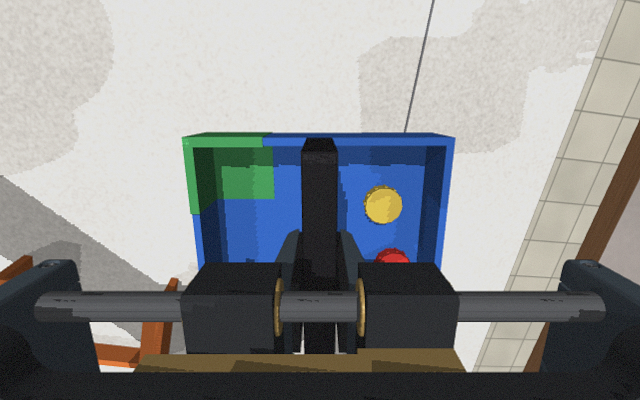

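The tote is rigid in the grip and leaning the right way. Continuing the tilt.

Request:
send_rows --increments '[[[-0.018,-0.023,0,0,0,0,1],[-0.018,-0.023,0,0,0,0,1],[-0.018,-0.023,0,0,0,0,1],[-0.018,-0.023,0,0,0,0,1],[-0.018,-0.023,0,0,0,0,1]]]'

```text
time: 9.9
eef_pos: [0.5829, 0.0604, 0.2949]
tool_rot: [[0.222, 0.97, 0.1], [-0.173, 0.14, -0.975], [-0.96, 0.199, 0.199]]
contact_force: [0.2, -0.2, -3.1]
finger_gap: 0.0156
```

Request:
send_rows --increments '[[[-0.018,-0.023,0,0,0,0,1],[-0.018,-0.023,0,0,0,0,1],[-0.018,-0.023,0,0,0,0,1],[-0.018,-0.023,0,0,0,0,1],[-0.018,-0.023,0,0,0,0,1]]]'

```text
time: 10.4
eef_pos: [0.5829, 0.0605, 0.295]
tool_rot: [[0.33, 0.941, 0.072], [-0.257, 0.163, -0.953], [-0.908, 0.296, 0.295]]
contact_force: [-0.1, -0.3, -3.7]
finger_gap: 0.0154
```

Request:
send_rows --increments '[[[-0.018,-0.023,0,0,0,0,1],[-0.018,-0.023,0,0,0,0,1],[-0.018,-0.023,0,0,0,0,1],[-0.018,-0.023,0,0,0,0,1],[-0.018,-0.023,0,0,0,0,1]]]'

```text
time: 10.9
eef_pos: [0.5829, 0.0607, 0.295]
tool_rot: [[0.43, 0.902, 0.033], [-0.335, 0.194, -0.922], [-0.838, 0.386, 0.386]]
contact_force: [-0.1, -0.1, -3.1]
finger_gap: 0.0162
```

Request:
send_rows --increments '[[[-0.018,-0.023,0,0,0,0,1],[-0.012,-0.015,0,0,0,0,1],[0,0,0,0,0,0,1],[0,0,0,0,0,0,1],[0,0,0,0,0,0,1]]]'

```text
time: 11.4
eef_pos: [0.5831, 0.0604, 0.2951]
tool_rot: [[0.46, 0.888, 0.018], [-0.359, 0.205, -0.911], [-0.812, 0.412, 0.413]]
contact_force: [0.7, 0.0, -4.4]
finger_gap: 0.0155
```

Request:
send_rows --increments '[[[0,0,0,0,0,0,1],[0,0,0,0,0,0,1],[0,0,0,0,0,0,1],[0,0,0,0,0,0,1],[0,0,0,0,0,0,1]]]'

```text
time: 11.9
eef_pos: [0.5829, 0.0603, 0.2949]
tool_rot: [[0.46, 0.888, 0.018], [-0.36, 0.205, -0.91], [-0.812, 0.412, 0.413]]
contact_force: [0.0, 0.5, -3.8]
finger_gap: 0.0152
```

```bash
python3 - <<'E'
from h import *
np.set_printoptions(precision=3,suppress=True)
s=arm.read_state();print(s["tool_rot"],s["joint_positions"],np.degrees(np.arccos(-s["tool_rot"][2,0])))
a=snap("wrist","w5.png");snap("scene","s5.png")
E
python3 -c "
import cv2,numpy as np
a=cv2.imread('pics/w5.png');b=cv2.imread('pics/s5.png')[80:330,180:580]
o=np.zeros((600,480,3),'uint8');o[:300]=cv2.resize(a,(480,300));o[300:]=cv2.resize(b,(480,300));cv2.imwrite('pics/c5.png',o)"
```

```text
[[ 0.46   0.888  0.018]
 [-0.36   0.205 -0.91 ]
 [-0.812  0.412  0.413]] [ 15.077  16.053  98.919 -38.443  48.662  29.83 ] 35.71413132994722
```

View pics/c5.png

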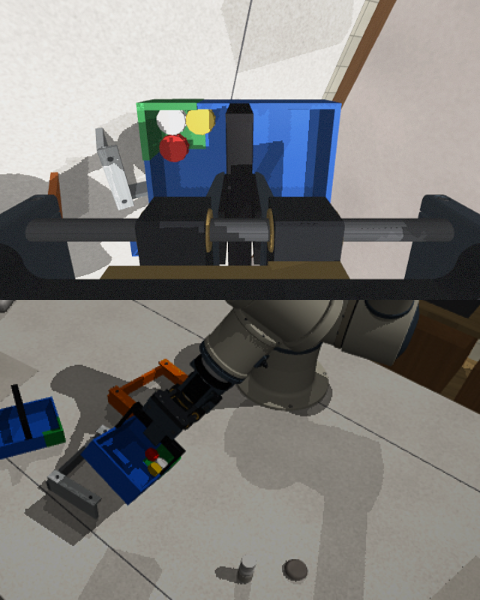

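All three caps are touching in the green corner: white (170,121), yellow (201,121) and red (173,148) in the upper panel. The tote is clear in the air and the grip is rigid. The vial and pebble are undisturbed. Handing in.

```bash
python3 - <<'E'
from bench import arm
s=arm.read_state();print(s["time"],s["eef_pos"],s["finger_gap"],s["joint_vel"])
print(arm.close_job())
E
```

```text
12.0 [0.58293402 0.06036208 0.29492756] 0.015309219566713932 [ 0.03332429 -0.01422199 -0.03537962  0.0610663   0.08952647 -0.08368407]
the job is handed in; nothing more can be done
None
```

I handed the job in at 12.0 s, with the tote held up and tilted and all three caps in its green corner; no verdict was reported. I gripped the handle bar, drew the tote about 178 mm straight out of the bay, lifted it about 185 mm and tipped it towards the green corner.

- **Hold:** the tool was tilted 35.7° and the grip stayed rigid, with a 15.3 mm finger gap on the 16 mm bar at 60 N. Joint speeds were below 0.1°/s, and the wrist force stayed around 4 N.
- **Caps:** the last wrist picture shows the white, yellow and red caps touching each other in the green corner. I judged this by eye and did not calculate their distances to the corner.
- **Bystanders:** the last scene picture shows the vial and pebble standing where they were. The bowl was outside that crop, but the arm did not go near it.
- **Disagreements:** the networks' heights for the handle were wrong (about 0 to 25 mm), and they reported one cap and the pebble at the same place. I used positions from the calibrated pictures for the grasp instead. The measured yaw varied between 5.4° and 6.8°; I pulled at about 6.5°, and the tote did not bind.

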